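# Switch on the lathe corner and jog the spindle

### The arm

A 6-joint arm with a two-finger parallel gripper is mounted at the origin on the work surface. World frame = base frame: x ahead of the robot, y to its left, z up, the work surface at z = 0. Lengths are in mm, angles in rad, forces in N, time in s.
With the tool pointing down it reaches from about 425 to 925 mm from the base axis. Payload 12.5 kg.
Tool frame: the origin (TCP) lies on the centre line of the jaws, within the pads' length; the fingertips stand env.tip_extent ahead of it and the grasp point (between the pads) lies 3 mm ahead of it (env.tip_extent is the distance from the TCP to the fingertips, in mm); x points along the fingers, y is the direction in which the jaws open and shut, and the axes are right-handed (so a half turn about x gives the same grasp; the last joint's range is limited). The gripper opens to 85 mm and grips with 20 to 120 N. Pads are 22 mm wide; open, the fingers measure 114 mm over their backs; the gripper's body (76 mm by 85 mm) begins 54 mm behind the grasp point. The pads swing forward as they close: fully open they stand 13 mm farther back than shut.
Start: joints at [-1.397, 0.491, 1.559, -0, 1.092, -0.106], TCP at [172.624, -600.702, 253.327] pointing down, gripper open.
Joint ranges: [-3.1, 3.1], [-0.84, 2.19], [0.05, 2.79], [-1.13, 4.28], [0.06, 2.93], [-2.69, 2.69]. Speed limits (rad/s): [2.22, 2.22, 2.79, 3.14, 3.14, 3.14].

### API

Orientations are given as [roll, pitch, yaw] about the fixed x, y, z axes, in that order (R = Rz(yaw) Ry(pitch) Rx(roll)).
In Python, from workcell import env gives the robot as it stands.
- The arm moves only by the tool drive_tool, never from a script. Its argument "rows" is text: rows parted by semicolons, each of 7 numbers parted by spaces: the shift along the tool's x, y, z in units of 50 mm (1.0 is 50 mm), then the turn, a rotation vector about the tool's x, y, z in units of 8 degrees (1.0 is 8 degrees), then the opening, from 0 (shut) to 1 (fully open). In form: dx dy dz wx wy wz claw; .... A call has 1 to 12 rows; each row shifts and turns the commanded pose from where the row before left it, along the tool's axes as they then stand; what a row does not reach is not made up. A row lasts 1/10 s, in which the tool goes at most 50 mm and 8.59 degrees, less where a joint would pass 70% of its speed; a pose out of reach is approached as far as the arm can. A call is refused whole if a number of a shift passes 1 or a number of a turn 1, either way. A call with a gripper value outside its range is refused whole. The fingers move at their own pace and stop on an object; the grip force is fixed at half the most. Time passes only in rows, so rows that do not move let the fingers close. It gives the time, the measured TCP pose, the force and the opening at its end, in the units of the state.
- env.read_state(): the state, without advancing time (a new reading comes with each control period).
- env.camera(name): name is "scene" or "top" or "wrist"; returns the picture (420x560x3 uint8, red, green, blue); there is no depth.
- env.camera_params(name): a dict with "fx", "fy", "cx", "cy" (pixels), "R" (3x3) and "t" (3): a world point X has camera coordinates R X + t. Camera axes: x right, y down, z forward; pixel columns grow to the right and rows downward; lengths in mm; the calibration is good to about 2 mm. A picture is of the moment at which its call begins: read the wrist's pose just before it. camera_params takes no time and is no camera call; for the wrist camera it gives the pose at the moment of the call.
- env.hand_in(): hands the job in, once; it reports no verdict.
The state is a dict: "time_s": time; "joints": joint angles; "joint_vel": joint speeds; "joint_efforts": joint torques, N m; "position": TCP position; "orientation": TCP orientation; "ft_force": force on the tool from outside, world axes, zero at the start; "ft_torque": the same for the moment, N m; "gripper_width": opening from 0.0 (shut) to 1.0 (fully open).
Only numpy, scipy, OpenCV 4.12 (cv2) and the standard library are available. Lean on these libraries where they do the work, as an engineer would, in place of code of your own. Each camera call takes 0.05 s, during which the arm holds its last target. There are 200 camera calls.

### The job

Get the woodturning corner running with light presses of the fingertips: first press in the blue cap (dust extractor) so that it stays in, then the yellow cap (work lamp) so that it stays in, and last press the green cap (lathe jog) well in and keep it pressed; the program finishes while still holding the green cap in. Push gently, always under 25 N: the caps need not go all the way in, so do not ram them against their end stops. Leave the red stop cap alone, and do not pick up or shift the switch pods or anything else on the bench.

Things in the scene. Friction and masses are not known exactly. Their poses are not given: they have to be found in the camera images.
- pod_blue: Loose grey switch pod with a blue cap and two blue stripes, 66 x 92 mm and 45 mm high to its casing's top, on rubber feet, about 0.7 kg. It switches the dust extractor. Origin: centre of its underside; z up, y along its 92 mm length.
- blue_cap_top (a point): Centre of the top face of the blue cap, a flat mushroom button 38 mm in diameter and 10 mm thick in the middle of its pod; it moves down with the cap. With the cap fully out it is 73 mm above the bench.
- button_blue (a joint): How far the blue cap is pressed into its pod, in m: 0 fully out, 0.014 against the hard end stop; the contact switches at 0.005. A friction latch: it takes about 4.5 N to start it, 5.5 N at 5 mm and 7.3 N fully in, and stays in where it is left. It may start up to 2 mm in.
- pod_yellow: Loose grey switch pod with a yellow cap and two yellow stripes, 66 x 92 mm and 45 mm high to its casing's top, on rubber feet, about 0.7 kg. It switches the work lamp. Origin: centre of its underside; z up, y along its 92 mm length.
- yellow_cap_top (a point): Centre of the top face of the yellow cap, a flat mushroom button 38 mm in diameter and 10 mm thick in the middle of its pod; it moves down with the cap. With the cap fully out it is 73 mm above the bench.
- button_yellow (a joint): How far the yellow cap is pressed into its pod, in m: 0 fully out, 0.014 against the hard end stop; the contact switches at 0.005. A friction latch: it takes about 4.5 N to start it, 5.5 N at 5 mm and 7.3 N fully in, and stays in where it is left. It may start up to 2 mm in.
- pod_green: Loose grey switch pod with a green cap and two green stripes, 66 x 92 mm and 45 mm high to its casing's top, on rubber feet, about 0.7 kg. It jogs the lathe spindle. Origin: centre of its underside; z up, y along its 92 mm length.
- green_cap_top (a point): Centre of the top face of the green cap, a flat mushroom button 38 mm in diameter and 10 mm thick in the middle of its pod; it moves down with the cap. With the cap fully out it is 73 mm above the bench.
- button_green (a joint): How far the green cap is pressed into its pod, in m: 0 fully out, 0.014 against the hard end stop; the contact switches at 0.005. A spring pushes it back out: about 2 N to start it, 4 N at 5 mm and 7.5 N fully in; let go, it comes out again.
- pod_red: Loose grey switch pod with a red cap and two red stripes, 66 x 92 mm and 45 mm high to its casing's top, on rubber feet, about 0.7 kg. It stops the lathe; it is to be left alone. Origin: centre of its underside; z up, y along its 92 mm length.
- red_cap_top (a point): Centre of the top face of the red cap, a flat mushroom button 38 mm in diameter and 10 mm thick in the middle of its pod; it moves down with the cap. With the cap fully out it is 73 mm above the bench.
- button_red (a joint): How far the red cap is pressed into its pod, in m: 0 fully out, 0.014 against the hard end stop; the contact switches at 0.005. A friction latch: it takes about 4.5 N to start it, 5.5 N at 5 mm and 7.3 N fully in, and stays in where it is left. It may start up to 2 mm in.
- finial: Small turned wooden finial, 30 mm in diameter, 50 mm high, standing among the pods. Origin: centre of its foot.
- bowl: Dark wooden bowl, 120 mm in diameter, 50 mm high. Origin: centre of its underside.
- jar: Amber finish jar, 64 mm in diameter, 85 mm high. Origin: centre of its underside.
- mallet: Mallet lying down: black rubber head 85 x 68 mm and 68 mm high, pale handle reaching 230 mm from the head's axis along the body's +y. Origin: on the bench under the head's centre.
- spindle: Half-turned pale wooden spindle lying along the body's y, 240 mm long, with 50 mm square ends. Origin: under its middle.
- can: Steel can with a paper band, 60 mm in diameter, 90 mm high. Origin: centre of its underside.
Things that resemble listed ones, but are neither listed nor needed, are in the scene too. Leave any purple or turquoise look-alike of the pod_green alone.

How it is judged:
By the outcome, as a careful person would: the job done as asked, in the order asked, and still so for the second after the job is handed in, while the arm keeps its last pose, push and grip.
It also fails if it takes over 48 s, if anything falls off the work surface, if the arm or the gripper's body presses on something with over 40 N, if the wrist force passes 120 N, or if a joint passes its speed limit or range.

## Working session

There is one attempt and no reset: what is moved stays moved. The work goes in short steps, Python scripts to look and compute and a tool call to move; the robot and the scene stay as the last step left them, time stands still between calls to the robot, and variables do not carry over. Pictures are saved under pics/ and viewed, about 8 in all and at most 12, crops included, and the job is handed in when it is done.

Besides the shell and the picture viewer there is one more tool, called after ">>>" as name(argument=value, ...) on one line, values as JSON. drive_tool: Moves the arm, as the interface text tells. Its arguments: {"type":"object","properties":{"rows":{"type":"string"}},"required":["rows"]}

```bash
mkdir -p pics
python3 - <<'E'
from workcell import env
import cv2
print(env.read_state(), env.tip_extent)
for n in ("top","scene"):
    p=env.camera_params(n); print(n,p)
    cv2.imwrite(f"pics/{n}0.png",env.camera(n)[:,:,::-1])
E
```

```text
{'time_s': 0.0, 'joints': array([-1.39661328e+00,  4.91560558e-01,  1.55943516e+00,  5.53272314e-06,
        1.09174039e+00, -1.05648664e-01]), 'joint_vel': array([-0.00179395, -0.00010552, -0.00018369, -0.00077659, -0.00072092,
        0.00027024]), 'joint_efforts': array([ 6.57600249e-04, -6.18459964e+01, -2.61587977e+01, -4.44682132e-05,
        4.09443703e-03,  1.05943734e-06]), 'position': array([ 172.57939782, -600.48871974,  252.7320376 ]), 'orientation': array([-1.68073635,  1.56965287,  1.74068546]), 'ft_force': array([ 0.94146467, -0.12399852,  0.24166868]), 'ft_torque': array([-0.04245277, -0.02093054, -0.02668907]), 'gripper_width': 0.9995638306077926} 22.0
top {'fx': 461.151936595709, 'fy': 461.151936595709, 'cx': 274.66160715081577, 'cy': 207.60587087649535, 'R': array([[-0.00278155, -0.99998945,  0.00365685],
       [-0.98906028,  0.00221178, -0.1474953 ],
       [ 0.14748565, -0.00402711, -0.989056  ]]), 't': array([  61.71566437,  547.74273944, 1455.12325395])}
scene {'fx': 451.13934739364413, 'fy': 451.13934739364413, 'cx': 283.4823881516258, 'cy': 203.0158990770635, 'R': array([[ 5.13848492e-01,  8.57880951e-01,  3.09823723e-05],
       [ 4.95850816e-01, -2.96972337e-01, -8.16051101e-01],
       [-7.00065494e-01,  4.19341990e-01, -5.77979758e-01]]), 't': array([-362.50531512, -193.17535421, 1581.2107509 ])}
```

View pics/top0.png

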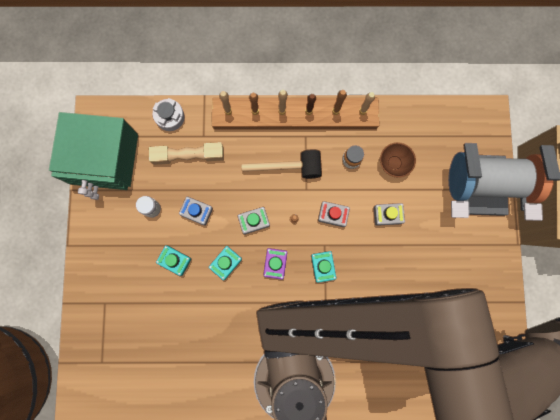

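View pics/scene0.png

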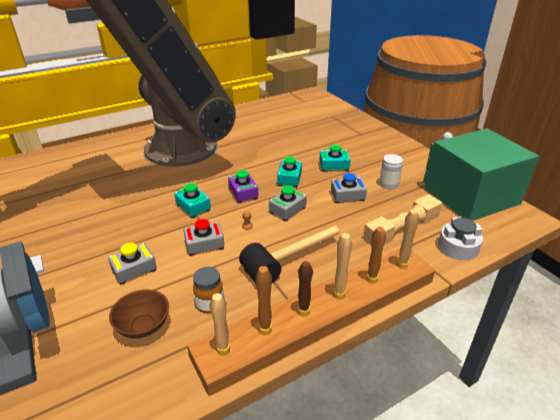

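The grey pods show at these pixels: blue top (195,210) / scene (349,181), green (253,219) / (288,192), yellow (392,213) / (129,250), red (335,213) / (202,227). The purple and turquoise green-capped decoys sit in the near row. Next I'll segment the caps and triangulate them.

```bash
cat > h.py <<'E'
import numpy as np, cv2
def cap(img,uv,hue,r=14):
    hsv=cv2.cvtColor(img,cv2.COLOR_RGB2HSV).astype(int)
    m=((abs(hsv[...,0]-hue)<12)&(hsv[...,1]>130)&(hsv[...,2]>60)).astype(np.uint8)
    n,l,s,c=cv2.connectedComponentsWithStats(m)
    k=min((i for i in range(1,n) if s[i,4]>25),key=lambda i:np.hypot(*(c[i]-uv)))
    return c[k],s[k]
def P(p): 
    return np.diag([1,1,1])@np.array([[p['fx'],0,p['cx']],[0,p['fy'],p['cy']],[0,0,1]])@np.c_[p['R'],p['t']]
def tri(p1,u1,p2,u2):
    X=cv2.triangulatePoints(P(p1),P(p2),np.float64(u1).reshape(2,1),np.float64(u2).reshape(2,1)).ravel()
    return X[:3]/X[3]
def ray(p,u,z):
    d=p['R'].T@[(u[0]-p['cx'])/p['fx'],(u[1]-p['cy'])/p['fy'],1]; o=-p['R'].T@p['t']
    return o+d*(z-o[2])/d[2]
E
python3 - <<'E'
from h import *; from workcell import env
T=cv2.imread('pics/top0.png')[:,:,::-1].copy();S=cv2.imread('pics/scene0.png')[:,:,::-1].copy()
pt,ps=env.camera_params('top'),env.camera_params('scene')
for n,h,a,b in (('blue',110,(195,210),(349,181)),('yellow',29,(392,213),(129,250)),('green',64,(253,219),(288,192)),('red',0,(335,213),(202,227))):
    ca,sa=cap(T,a,h);cb,sb=cap(S,b,h)
    print(n,ca,sa,cb,sb,tri(pt,ca,ps,cb).round(1),ray(pt,ca,72).round(1),ray(ps,cb,68).round(1))
    x=ca.astype(int)
E
```

```text
blue [194.01851852 209.40740741] [189 204  11  12 108] [349.39772727 177.31818182] [344 173  12   9  88] [539.8 318.6  65.7] [538.  316.1  72. ] [543.1 317.8  68. ]
yellow [391.05660377 212.80188679] [386 207  11  12 106] [128.435 248.61 ] [120 242  18  15 200] [ 526.3 -310.4   66.8] [ 525.7 -308.7   72. ] [ 527.6 -311.    68. ]Traceback (most recent call last):
  File "<stdin>", line 5, in <module>
  File "h.py", line 6, in cap
    k=min((i for i in range(1,n) if s[i,4]>25),key=lambda i:np.hypot(*(c[i]-uv)))
ValueError: min() iterable argument is empty
```

Run:
```python
from h import *; from workcell import env
from scipy.spatial.transform import Rotation as Ro
T=cv2.imread('pics/top0.png')[:,:,::-1].copy();S=cv2.imread('pics/scene0.png')[:,:,::-1].copy()
pt,ps=env.camera_params('top'),env.camera_params('scene')
print(cv2.cvtColor(T,cv2.COLOR_RGB2HSV)[219,253],cv2.cvtColor(S,cv2.COLOR_RGB2HSV)[187,288])
ca,sa=cap(T,(253,219),cv2.cvtColor(T,cv2.COLOR_RGB2HSV)[219,253,0]);cb,sb=cap(S,(288,187),cv2.cvtColor(S,cv2.COLOR_RGB2HSV)[187,288,0])
print(ca,sa,cb,sb,tri(pt,ca,ps,cb).round(1),ray(pt,ca,72).round(1),ray(ps,cb,68).round(1))
s=env.read_state();print(Ro.from_euler('xyz',s['orientation']).as_matrix().round(3))
p=env.camera_params('wrist');print(p, -p['R'].T@p['t'])
```

```text
[ 66 118 206] [ 70 255 216]Traceback (most recent call last):
  File "<stdin>", line 6, in <module>
  File "h.py", line 6, in cap
    k=min((i for i in range(1,n) if s[i,4]>25),key=lambda i:np.hypot(*(c[i]-uv)))
ValueError: min() iterable argument is empty
```

```bash
sed -i 's/>130/>95/' h.py
python3 - <<'E'
from h import *; from workcell import env
from scipy.spatial.transform import Rotation as Ro
T=cv2.imread('pics/top0.png')[:,:,::-1].copy();S=cv2.imread('pics/scene0.png')[:,:,::-1].copy()
pt,ps=env.camera_params('top'),env.camera_params('scene')
ca,sa=cap(T,(253,219),66);cb,sb=cap(S,(288,187),70)
print(ca,sa,cb,sb,tri(pt,ca,ps,cb).round(1),ray(pt,ca,72).round(1),ray(ps,cb,68).round(1))
s=env.read_state();print(Ro.from_euler('xyz',s['orientation']).as_matrix().round(3))
p=env.camera_params('wrist');print(p, -p['R'].T@p['t'])
E
```

```text
[252.84347826 219.15652174] [247 214  12  12 115] [289.35658915 190.33333333] [282 185  21  11 129] [508.7 132.7  66.5] [506.4 129.6  72. ] [511.9 134.8  68. ]
[[-0.     0.276 -0.961]
 [ 0.001 -0.961 -0.276]
 [-1.    -0.001 -0.   ]]
{'fx': 320.97238586172347, 'fy': 320.97238586172347, 'cx': 281.3461428298421, 'cy': 206.8059634443306, 'R': array([[ 2.76976185e-01, -9.60876618e-01, -5.63772109e-04],
       [-9.16984096e-01, -2.64499220e-01,  2.98630758e-01],
       [-2.87096430e-01, -8.21966382e-02, -9.54368562e-01]]), 't': array([-626.03533474,  -40.19204241,  379.50267115])} [ 245.49527735 -580.97963533  373.83505741]
```

>>> drive_tool(rows="0 -0.33 -0.85 0 0 0 0; 0 -0.33 -0.85 0 0 0 0; 0 -0.33 -0.85 0 0 0 0; 0 -0.33 -0.85 0 0 0 0; 0 -0.33 -0.85 0 0 0 0; 0 -0.33 -0.85 0 0 0 0; 0 -0.33 -0.85 0 0 0 0; 0 -0.33 -0.85 0 0 0 0; 0 -0.33 -0.85 0 0 0 0")

```text
time_s: 1.0
position: [500.5, -350.9, 253.1]
orientation: [-0.881, 1.57, 2.54]
ft_force: [0.7, -0.0, 0.4]
gripper_width: 0.001
```

>>> drive_tool(rows="0 -0.79 -0.28 0 0 0 0; 0 -0.79 -0.28 0 0 0 0; 0 -0.79 -0.28 0 0 0 0; 0 -0.79 -0.28 0 0 0 0; 0 -0.79 -0.28 0 0 0 0; 0 -0.79 -0.28 0 0 0 0; 0 -0.79 -0.28 0 0 0 0; 0 -0.79 -0.28 0 0 0 0; 0 -0.79 -0.28 0 0 0 0; 0 -0.79 -0.28 0 0 0 0; 0 -0.79 -0.28 0 0 0 0")

```text
time_s: 2.1
position: [527.0, 109.5, 253.1]
orientation: [0.16, 1.57, -2.702]
ft_force: [0.6, -0.6, 0.4]
gripper_width: 0.001
```

```bash
cat > snap.py <<'E'
import sys,pickle; from h import *; from workcell import env
n=sys.argv[1]; p=env.camera_params('wrist'); I=env.camera('wrist')
cv2.imwrite(f'pics/{n}.png',I[:,:,::-1]); pickle.dump(p,open(f'pics/{n}.pkl','wb'))
C={'blue':((540,318),110),'green':((508,132),66),'yellow':((526,-310),29),'red':((525,-170),0)}
for k in sys.argv[2:]:
    xy,h=C[k]; q=p['R']@np.r_[xy,70]+p['t']; u=np.array([p['fx']*q[0]/q[2]+p['cx'],p['fy']*q[1]/q[2]+p['cy']])
    try: c,s=cap(I,u,h); print(k,'pred',u.round(),'seen',c.round(1),s,'at z72',ray(p,c,72).round(1))
    except ValueError: print(k,'none',u)
s=env.read_state(); print(s['position'].round(1),s['ft_force'].round(2),s['joints'].round(2))
E
python3 snap.py w1 green blue
```

```text
green pred [253. 199.] seen [255.8 200. ] [ 237  182   39   37 1127] at z72 [508.7 128.8  72. ]
blue pred [ 63. 112.] seen [ 60.7 106.4] [  33   66   54   69 1948] at z72 [544.9 319.4  72. ]
[527.  114.  253.2] [-2.48  3.69 -0.23] [0.09 0.37 1.77 0.   1.   1.38]
```

>>> drive_tool(rows="0 -0.79 -0.28 0 0 0 0; 0 -0.79 -0.28 0 0 0 0; 0 -0.79 -0.28 0 0 0 0; 0 -0.79 -0.28 0 0 0 0; 0 -0.79 -0.28 0 0 0 0; 0 0 0 0 0 0 0")

```text
time_s: 2.75
position: [539.5, 320.9, 252.6]
orientation: [-1.34, 1.57, 2.085]
ft_force: [-0.4, -0.8, -1.2]
gripper_width: -0.001
```

```bash
python3 snap.py w2 green blue
```

```text
green pred [444. 265.] seen [451.9 262.1] [ 429  235   46   47 1248] at z72 [513.6 127.1  72. ]
blue pred [283. 188.] seen [283.5 187.7] [ 264  169   40   38 1167] at z72 [540.9 317.7  72. ]
[539.5 318.9 252.4] [-0.63 -0.72 -0.  ] [ 0.43  0.49  1.56 -0.    1.09  1.72]
```

View pics/w2.png

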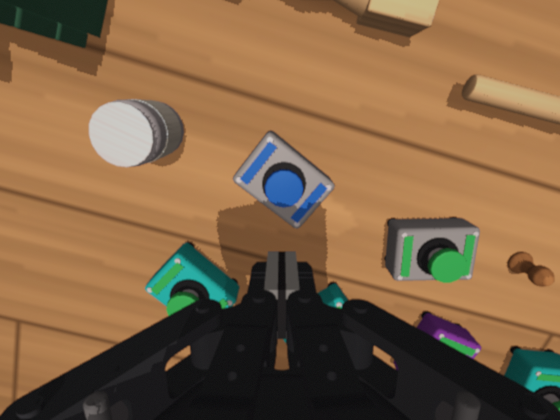

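View pics/w1.png

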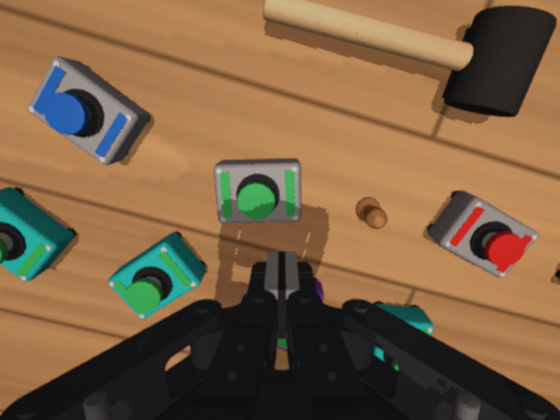

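Both wrist views confirm blue at (540,318), pixel (283,188) in w2, and green at about (509,129), pixel (256,200) in w1. Nothing blocks either cap. I'll descend over blue.

>>> drive_tool(rows="0.7 0.03 0 0 0 0 0; 0.8 0 0 0 0 0 0; 0.7 0 0 0 0 0 0; 0.4 0 0 0 0 0 0; 0.2 0 0 0 0 0 0; 0 0 0 0 0 0 0; 0 0 0 0 0 0 0")

```text
time_s: 3.5
position: [540.9, 315.2, 114.2]
orientation: [-3.114, 1.57, 0.307]
ft_force: [0.6, -0.3, -0.1]
gripper_width: 0.004
```

>>> drive_tool(rows="0.1 0 0 0 0 0 0; 0.06 0 0 0 0 0 0; 0 0 0 0 0 0 0; 0 0 0 0 0 0 0")

```text
time_s: 3.9
position: [540.4, 315.5, 105.4]
orientation: [2.839, 1.571, -0.023]
ft_force: [-0.6, -1.0, 0.4]
gripper_width: -0.004
```

>>> drive_tool(rows="0.08 0 0 0 0 0 0; 0.06 0 0 0 0 0 0; 0.04 0 0 0 0 0 0; 0.04 0 0 0 0 0 0; 0 0 0 0 0 0 0; 0 0 0 0 0 0 0")

```text
time_s: 4.5
position: [540.4, 315.5, 94.2]
orientation: [0.897, 1.571, -1.965]
ft_force: [0.9, -0.4, -0.5]
gripper_width: 0.001
```

>>> drive_tool(rows="0.03 0 0 0 0 0 0; 0.03 0 0 0 0 0 0; 0.03 0 0 0 0 0 0; 0 0 0 0 0 0 0; 0 0 0 0 0 0 0")

```text
time_s: 5.0
position: [540.5, 315.6, 89.9]
orientation: [3.063, 1.57, 0.201]
ft_force: [1.6, 0.5, 3.2]
gripper_width: -0.003
```

>>> drive_tool(rows="0.03 0 0 0 0 0 0; 0.03 0 0 0 0 0 0; 0 0 0 0 0 0 0; 0 0 0 0 0 0 0")

```text
time_s: 5.4
position: [540.5, 315.5, 86.8]
orientation: [3.072, 1.57, 0.211]
ft_force: [-0.0, -1.1, 3.1]
gripper_width: 0.002
```

>>> drive_tool(rows="0.04 0 0 0 0 0 0; 0.03 0 0 0 0 0 0; 0 0 0 0 0 0 0; 0 0 0 0 0 0 0")

```text
time_s: 5.8
position: [540.5, 315.5, 83.3]
orientation: [3.101, 1.57, 0.239]
ft_force: [0.5, 0.2, 3.7]
gripper_width: 0.002
```

>>> drive_tool(rows="-0.3 0 0 0 0 0 0; -0.8 0 0 0 0 0 0; -0.9 0 0 0 0 0 0; -0.9 0 0 0 0 0 0; -0.4 0 0 0 0 0 0; 0 0 0 0 0 0 0; 0 0 0 0 0 0 0")

```text
time_s: 6.5
position: [540.0, 315.3, 248.4]
orientation: [0.779, 1.571, -2.083]
ft_force: [0.6, 0.0, -0.6]
gripper_width: 0.005
```

```bash
python3 snap.py w3 blue
python3 - <<'E'
import cv2,numpy as np
from workcell import env
S=env.camera('scene')[:,:,::-1]; cv2.imwrite('pics/s1.png',S)
o=cv2.imread('pics/scene0.png'); f=lambda i:cv2.resize(i[150:215,260:390],None,fx=3,fy=3,interpolation=2)
w=cv2.imread('pics/w3.png'); a=np.hstack([f(o),f(S)]); b=np.hstack([cv2.resize(cv2.imread(f'pics/{n}.png')[110:240,210:360],None,fx=2.6,fy=2.6) for n in('w2','w3')]); 
cv2.imwrite('pics/c1.png',np.vstack([a,cv2.copyMakeBorder(b,0,0,0,0,0)]) if a.shape[1]==b.shape[1] else np.vstack([a,cv2.resize(b,(a.shape[1],338))]))
E
```

```text
blue pred [277. 188.] seen [277.9 185.6] [ 259  167   39   38 1175] at z72 [542.9 318.1  72. ]
[539.9 315.3 247.5] [-0.51  0.31  0.75] [ 0.42  0.5   1.56 -0.    1.08  1.71]
```

View pics/c1.png

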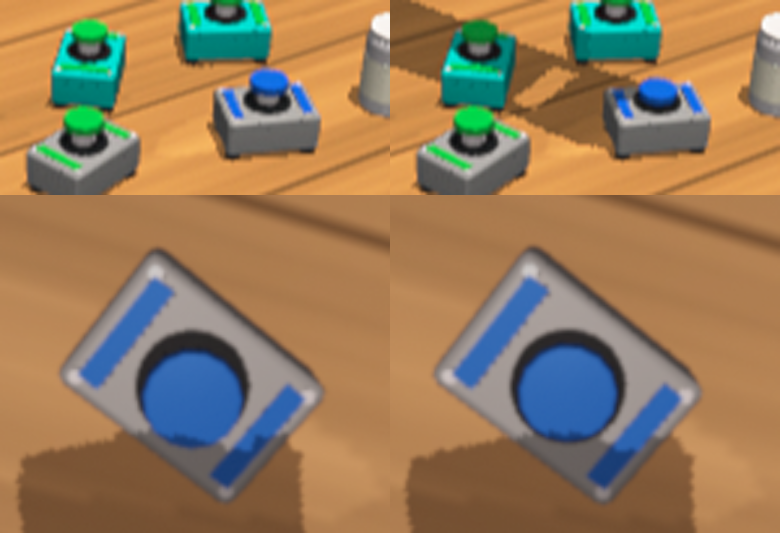

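Compared with before, the blue cap sits clearly lower (about 10 mm) and the pod hasn't moved. Next is yellow.

>>> drive_tool(rows="0 0.79 0.25 0 0 0 0; 0 0.79 0.25 0 0 0 0; 0 0.79 0.25 0 0 0 0; 0 0.79 0.25 0 0 0 0; 0 0.79 0.25 0 0 0 0; 0 0.79 0.25 0 0 0 0; 0 0.79 0.25 0 0 0 0; 0 0.79 0.25 0 0 0 0")

```text
time_s: 7.4
position: [530.9, -17.4, 247.1]
orientation: [-0.405, 1.568, 3.017]
ft_force: [0.8, -0.7, 0.4]
gripper_width: 0.002
```

>>> drive_tool(rows="0 0.79 0.25 0 0 0 0; 0 0.79 0.25 0 0 0 0; 0 0.79 0.25 0 0 0 0; 0 0.79 0.25 0 0 0 0; 0 0.79 0.25 0 0 0 0; 0 0.79 0.25 0 0 0 0; 0 0.79 0.25 0 0 0 0; 0 0 0 0 0 0 0; 0 0 0 0 0 0 0; 0 0 0 0 0 0 0")

```text
time_s: 8.4
position: [523.7, -304.8, 247.5]
orientation: [-0.965, 1.569, 2.457]
ft_force: [-0.6, 0.4, 1.0]
gripper_width: -0.004
```

```bash
python3 snap.py w4 yellow red
```

```text
yellow pred [286. 188.] seen [289.4 186.7] [ 270  167   41   41 1272] at z72 [ 528.5 -312.6   72. ]
red pred [140. 148.] seen [145.4 147.9] [132 124  27  48 521] at z72 [ 526.9 -175.6   72. ]
[ 523.8 -304.6  247.8] [-0.34  0.14 -0.51] [-0.64  0.47  1.61  0.    1.06  0.65]
```

View pics/w4.png

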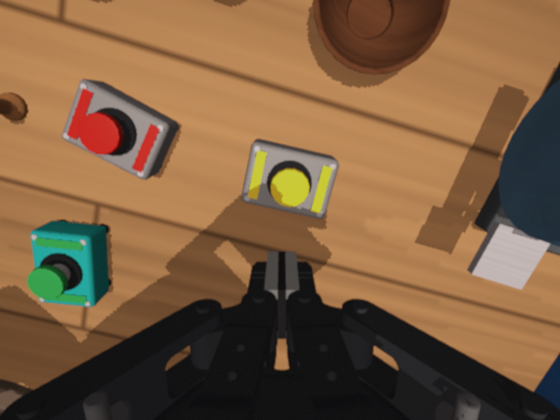

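Yellow is at pixel (289,187), about (527.5,-311.5), and the approach is clear.

>>> drive_tool(rows="0.7 0.14 -0.03 0 0 0 0; 0.8 0 0 0 0 0 0; 0.7 0 0 0 0 0 0; 0.4 0 0 0 0 0 0; 0.2 0 0 0 0 0 0; 0.1 0 0 0 0 0 0; 0.05 0 0 0 0 0 0; 0 0 0 0 0 0 0; 0 0 0 0 0 0 0")

```text
time_s: 9.35
position: [527.5, -312.2, 101.8]
orientation: [2.178, 1.569, -0.683]
ft_force: [-0.3, 0.3, 0.4]
gripper_width: -0.002
```

>>> drive_tool(rows="0.04 0 0 0 0 0 0; 0.04 0 0 0 0 0 0; 0.04 0 0 0 0 0 0; 0 0 0 0 0 0 0; 0 0 0 0 0 0 0")

```text
time_s: 9.85
position: [527.2, -312.1, 94.7]
orientation: [-0.351, 1.571, 3.071]
ft_force: [-0.5, 1.0, 0.2]
gripper_width: -0.0
```

>>> drive_tool(rows="0.04 0 0 0 0 0 0; 0.04 0 0 0 0 0 0; 0.03 0 0 0 0 0 0; 0 0 0 0 0 0 0; 0 0 0 0 0 0 0")

```text
time_s: 10.35
position: [527.3, -312.1, 89.3]
orientation: [2.077, 1.57, -0.785]
ft_force: [-0.8, 0.4, 2.7]
gripper_width: 0.004
```

>>> drive_tool(rows="0.04 0 0 0 0 0 0; 0.04 0 0 0 0 0 0; 0.03 0 0 0 0 0 0; 0 0 0 0 0 0 0; 0 0 0 0 0 0 0")

```text
time_s: 10.85
position: [527.3, -312.2, 83.9]
orientation: [2.048, 1.57, -0.814]
ft_force: [-0.3, -1.3, 2.4]
gripper_width: 0.005
```

>>> drive_tool(rows="-0.3 0 0 0 0 0 0; -0.8 0 0 0 0 0 0; -0.9 0 0 0 0 0 0; -0.9 0 0 0 0 0 0; -0.4 0 0 0 0 0 0; 0 0 0 0 0 0 0; 0 0 0 0 0 0 0")

```text
time_s: 11.55
position: [526.9, -311.8, 249.0]
orientation: [1.751, 1.571, -1.111]
ft_force: [-0.0, 0.3, -0.6]
gripper_width: 0.004
```

```bash
python3 snap.py w5 yellow
python3 - <<'E'
import cv2,numpy as np
from workcell import env
S=env.camera('scene')[:,:,::-1]; cv2.imwrite('pics/s2.png',S)
o=cv2.imread('pics/scene0.png'); f=lambda i:cv2.resize(i[220:290,90:220],None,fx=3,fy=3,interpolation=2)
cv2.imwrite('pics/c2.png',np.hstack([f(o),f(S)]))
E
```

```text
yellow pred [278. 189.] seen [281.3 185.6] [ 262  167   40   39 1212] at z72 [ 530.5 -312.2   72. ]
[ 526.7 -311.7  248.1] [-0.63 -0.75 -0.5 ] [-0.64  0.48  1.6  -0.    1.07  0.65]
```

View pics/c2.png

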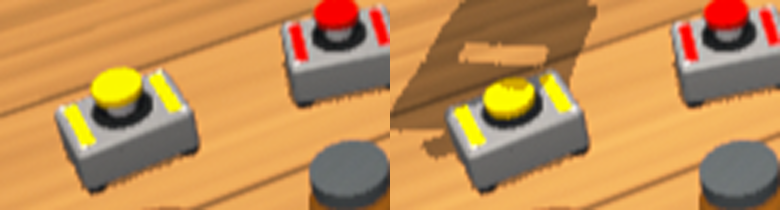

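The yellow cap is down by a similar amount, its pod is unshifted and red is untouched. On to green.

>>> drive_tool(rows="0 -0.78 -0.19 0 0 0 0; 0 -0.78 -0.19 0 0 0 0; 0 -0.78 -0.19 0 0 0 0; 0 -0.78 -0.19 0 0 0 0; 0 -0.78 -0.19 0 0 0 0; 0 -0.78 -0.19 0 0 0 0; 0 -0.78 -0.19 0 0 0 0; 0 -0.78 -0.19 0 0 0 0; 0 -0.78 -0.19 0 0 0 0; 0 -0.78 -0.19 0 0 0 0; 0 -0.78 -0.19 0 0 0 0")

```text
time_s: 12.75
position: [508.5, 130.7, 247.6]
orientation: [-0.112, 1.568, -2.974]
ft_force: [0.8, -0.1, 0.2]
gripper_width: 0.002
```

>>> drive_tool(rows="0 0 0 0 0 0 0; 0 0 0 0 0 0 0; 0 0 0 0 0 0 0")

```text
time_s: 13.05
position: [509.1, 128.4, 248.1]
orientation: [0.024, 1.569, -2.839]
ft_force: [-0.2, 0.5, 0.2]
gripper_width: 0.001
```

```bash
python3 snap.py w6 green
```

```text
green pred [276. 189.] seen [279.2 189.3] [ 260  171   40   38 1195] at z72 [508.6 128.9  72. ]
[509.2 128.1 248.3] [-0.14  0.15 -0.02] [ 0.12  0.36  1.81 -0.    0.98  1.41]
```

View pics/w6.png

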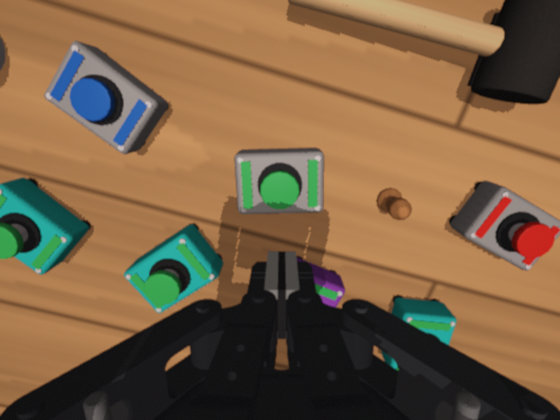

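The fingers are lined up over the grey pod's green cap, pixel (279,189). I'll press and hold.

>>> drive_tool(rows="0.7 0 0 0 0 0 0; 0.8 0 0 0 0 0 0; 0.7 0 0 0 0 0 0; 0.4 0 0 0 0 0 0; 0.2 0 0 0 0 0 0; 0.1 0 0 0 0 0 0; 0.05 0 0 0 0 0 0; 0 0 0 0 0 0 0; 0 0 0 0 0 0 0")

```text
time_s: 14.0
position: [509.5, 129.1, 102.1]
orientation: [2.923, 1.569, 0.062]
ft_force: [0.8, -0.0, 0.1]
gripper_width: 0.001
```

>>> drive_tool(rows="0.04 0 0 0 0 0 0; 0.04 0 0 0 0 0 0; 0.04 0 0 0 0 0 0; 0.04 0 0 0 0 0 0; 0.04 0 0 0 0 0 0; 0 0 0 0 0 0 0; 0 0 0 0 0 0 0")

```text
time_s: 14.7
position: [509.2, 129.1, 91.3]
orientation: [2.467, 1.571, -0.394]
ft_force: [-1.3, -0.4, 3.3]
gripper_width: -0.001
```

>>> drive_tool(rows="0.04 0 0 0 0 0 0; 0.04 0 0 0 0 0 0; 0.04 0 0 0 0 0 0; 0 0 0 0 0 0 0; 0 0 0 0 0 0 0; 0 0 0 0 0 0 0")

```text
time_s: 15.3
position: [509.2, 129.1, 85.3]
orientation: [2.687, 1.571, -0.175]
ft_force: [-0.3, 0.3, 5.8]
gripper_width: 0.0
```

5.8 N matches a green depth of about 10 mm on the spring. I'll take one last look before handing in.

Run:
```python
import cv2
from workcell import env
cv2.imwrite('pics/s3.png',cv2.resize(env.camera('scene')[140:290,90:400,::-1],None,fx=2.5,fy=2.5,interpolation=2))
s=env.read_state();print(s['position'],s['ft_force'])
```

```text
[509.21117959 129.13127226  85.26375348] [-1.50820338  0.25371596  5.89309239]
```

View pics/s3.png

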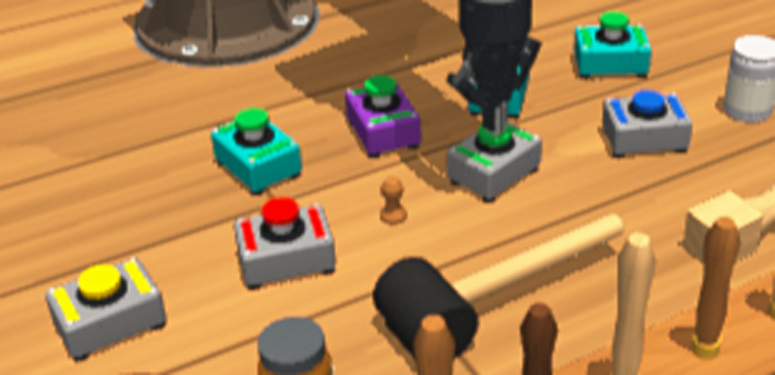

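The picture shows blue and yellow staying in, red still out, and green held down by the fingertips.

```bash
python3 -c "
from workcell import env
print(env.hand_in())"
```

```text
the job is handed in; nothing more can be done
None
```

I pressed the blue cap, then the yellow, then the green cap on the grey pod, all with shut fingertips. The job was handed in at about 15 s, with green still held in.

- **Blue and yellow:** the last scene picture shows both caps still in. I estimate they went in about 10–12 mm, from the fingertip height.
- **Green:** the wrist force was a steady 5.8–5.9 N, which on its spring means about 10 mm in, short of the end stop.
- **Forces:** readings between press steps stayed under 6 N. I only saw the force at the end of each move, not throughout.
- **Rest of the bench:** the red cap is still out, and none of the pods or decoys looked moved.

**Disagreements:** the scene and top cameras put the cap centres at 66–67 mm, below the 73 mm given, as expected from measuring coloured blobs that include the cap's side. The wrist camera agreed on x and y to 2–3 mm. No check failed.

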